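Put the solder spools away on their dowel stands

ROBOT

A 6-joint arm with a two-finger parallel gripper is mounted at the origin on the work surface. World frame = base frame: x ahead of the robot, y to its left, z up, the work surface at z = 0. Lengths are in mm, angles in rad, forces in N, time in s.
With the tool pointing down it reaches from about 400 to 925 mm from the base axis. Payload 12.5 kg.
Tool frame: the origin (TCP) lies between the finger pads; the fingertips stand 19 mm ahead of it and the grasp point (between the pads) is the TCP (env.nose_length is the distance from the TCP to the fingertips, in mm); z points along the fingers, y is the line along which they close (so a half turn about z gives the same grasp; the last joint's range is limited). The gripper opens to 95 mm and grips with 3 to 60 N. Pads are 20 mm wide; open, the fingers measure 119 mm over their backs; the gripper's body (75 mm by 180 mm) begins 59 mm behind the grasp point.
Start: joints at [1.22, 0.491, 1.559, -0, 1.092, -0.106], TCP at [151.458, 606.387, 233.661] pointing down, gripper open.
Joint ranges: [-3.1, 3.1], [-0.84, 2.19], [0.05, 2.79], [-1.13, 4.28], [0.06, 2.93], [-2.69, 2.69]. Speed limits (rad/s): [2.22, 2.22, 2.79, 3.14, 3.14, 3.14].

INTERFACE

Orientations are given as [roll, pitch, yaw] about the fixed x, y, z axes, in that order (R = Rz(yaw) Ry(pitch) Rx(roll)).
In Python, from cell import env gives the robot as it stands. The module is installed in compiled form; this text tells all that it offers.
- The arm moves only by the tool drive_tool, never from a script. Its argument "rows" is a list that holds one entry, the list of rows, each a list of 7 numbers: the shift along the tool's x, y, z scaled (see below), then the turn, a rotation vector about the tool's x, y, z scaled (see below), then the opening, from 0 (shut) to 1 (fully open). In form: [[[tx, ty, tz, ax, ay, az, jaw], ...]]. A call has 1 to 5 rows; each row shifts and turns the commanded pose from where the row before left it, along the tool's axes as they then stand; what a row does not reach is not made up. The controller multiplies each number of a shift by 250 mm and each number of a turn by 180 degrees. A row lasts 1/8 s, in which the tool goes at most 62.5 mm and 10.7 degrees, less where a joint would pass 70% of its speed; a pose out of reach is approached as far as the arm can. A call with a number of a shift or a turn outside -1 to 1 is refused whole. A call with a gripper value outside its range is refused whole. The fingers move at their own pace and stop on an object; the grip force is fixed at half the most. Time passes only in rows, so rows that do not move let the fingers close. It gives the time, the measured TCP pose, the force, the opening and the grip force at its end, in the units of the state.
- env.state(): the state, without advancing time (a new reading comes with each control period).
- env.read_camera(name): name is "scene" or "top" or "wrist"; returns a dict with "color" (400x640x3 uint8, blue, green, red), "camera_matrix" (3x3 intrinsics, pixels), "pose" (4x4, takes a point from camera to world coordinates). Camera axes: x right, y up, looking along -z (the intrinsics and any distortion apply to the point x, -y, -z); pixel columns grow to the right and rows downward; lengths in mm; the calibration is good to about 2 mm. A picture is of the moment at which its call begins. There is no depth.
- env.job_done(): hands the job in; it is judged then, once.
Trained networks look in a picture, given as the dict that the camera call returned (one of the last four; its "shot" number tells which), for a name from the list of things; names that differ only in an ending like _2 or _b are one class to them, and where a whole thing is asked for, a point or a joint stands for the part that bears it (a point fixed in the world has none). Each returns a list of dicts, best first, with "score" (0 to 1); they miss things now and then, are a little off and sometimes report something else, mostly with a low value. They report only what shows in the picture. A call takes as long as a camera call. They do not tell look-alikes from the thing itself.
- env.search_frame(name, picture): "at" ([x, y, z] in mm, in the coordinates of the camera as it stood for that picture, good to about 4 mm: the middle of the surface that is visible of it).
- env.place_of(name, picture): "at" ([x, y, z] in mm, in the coordinates of the camera as it stood for that picture, good to about 4 mm: a listed point, or the origin of a listed thing).
The state is a dict: "t": time; "joints": joint angles; "qvel": joint speeds; "tau": joint torques, N m; "eef_pos": TCP position; "tcp_rot": TCP orientation; "ft_force": force on the tool from outside, world axes, zero at the start; "moment": the same for the moment, N m; "opening": opening from 0.0 (shut) to 1.0 (fully open); "grip_force": force on a finger pad.
Only numpy, scipy, OpenCV 4.12 (cv2) and the standard library are available. Lean on these libraries where they do the work, as an engineer would, in place of code of your own. Each camera call takes 0.05 s, during which the arm holds its last target. There are 200 camera calls.

TASK

Put the four solder spools away over the dowels of the two stands without mixing the alloys: both red spools on the red stand and both blue spools on the blue stand. On each stand the large spool goes at the bottom, lying flat on the base, and the small one lies flat on top of it. Leave the yellow wire spool, the jar, the roll of tape and the sanding block where they are.

Things in the scene. Friction and masses are not known exactly. Their poses are not given: they have to be found in the camera images.
- red_large: the large red solder spool, loose: red plastic flanges with silver-grey solder between, for the fingers a plain cylinder 60 mm in diameter and 36 mm high, about 250 g. It stands on one flange, axis upright, with a 24 mm hole right through along the axis. Origin: centre of its underside, z up along the axis.
- red_small: the small red solder spool, loose: red plastic flanges with silver-grey solder between, for the fingers a plain cylinder 44 mm in diameter and 26 mm high, about 100 g. It stands on one flange, axis upright, with a 24 mm hole right through along the axis. Origin: centre of its underside, z up along the axis.
- blue_large: the large blue solder spool, loose: blue plastic flanges with silver-grey solder between, for the fingers a plain cylinder 60 mm in diameter and 36 mm high, about 250 g. It stands on one flange, axis upright, with a 24 mm hole right through along the axis. Origin: centre of its underside, z up along the axis.
- blue_small: the small blue solder spool, loose: blue plastic flanges with silver-grey solder between, for the fingers a plain cylinder 44 mm in diameter and 26 mm high, about 100 g. It stands on one flange, axis upright, with a 24 mm hole right through along the axis. Origin: centre of its underside, z up along the axis.
- red_stand: the red dowel stand, fixed: a round base 84 mm in diameter, its flat red top 14 mm above the bench; from its centre rises a bare wooden dowel, 10 mm in diameter with a bevelled end, to 68 mm above the bench. Origin: centre of the base's underside at bench height, z up. Spool undersides: large at 14 mm, small on top of it at 50 mm, hiding the dowel's end in its hole.
- blue_stand: the blue dowel stand, fixed: a round base 84 mm in diameter, its flat blue top 14 mm above the bench; from its centre rises a bare wooden dowel, 10 mm in diameter with a bevelled end, to 68 mm above the bench. Origin: centre of the base's underside at bench height, z up. Spool undersides: large at 14 mm, small on top of it at 50 mm, hiding the dowel's end in its hole.
- yellow_spool: a yellow spool of copper wire, 52 mm in diameter and 32 mm high, loose; not solder: it stays where it is. Origin: centre of its underside
- jar: a loose amber glass jar with a black lid, 48 mm in diameter and 62 mm high, upright; it stays where it is. Origin: centre of its underside
- tape: a loose roll of tan tape lying flat, 84 mm in outer diameter, 60 mm inside, 24 mm high; it stays where it is. Origin: centre of its underside
- sander: a loose sanding block, dark wood on a dark grey sole, 80 mm long (its x), 45 mm wide (its y) and 38 mm high; it stays where it is. Origin: centre of its underside
There are look-alikes about, which are no part of the job. Leave any black or white look-alike of the red_small alone. Leave any green or white look-alike of the blue_small alone.

How it is judged:
By the outcome, as a careful person would: the job done as asked, in the order asked, and still so for the second after the job is handed in, with the robot touching nothing.
It also fails if it takes over 112 s, if anything falls off the work surface, if the arm or the gripper's body presses on something with over 40 N, if the wrist force passes 120 N, or if a joint passes its speed limit or range.

## Working session

There is one attempt and no reset: what is moved stays moved. The work goes in short steps, Python scripts to look and compute and a tool call to move; the robot and the scene stay as the last step left them, time stands still between calls to the robot, and variables do not carry over. Pictures are saved under pics/ and viewed, at most 14 in all, crops included, and the job is handed in when it is done.

Besides the shell and the picture viewer there is one more tool, called by a JSON object that holds its "api" and its "payload", one argument or row to a line. drive_tool: Moves the arm, as the interface text tells. Its arguments: {"type":"object","properties":{"rows":{"type":"array","items":{"type":"array","items":{"type":"array","items":{"type":"number","minimum":-1,"maximum":1}}}}},"required":["rows"]}

```bash
mkdir -p pics; cat > h.py <<'E'
from cell import env
import numpy as np, cv2
def w(p,at): return (p["pose"]@np.r_[at,1])[:3]
def px(p,X):
    c=np.linalg.inv(p["pose"])@np.r_[X,1]; c=c[:3]*[1,-1,-1]; u=p["camera_matrix"]@c; return u[:2]/u[2]
def ray(p,u,v,z):
    d=np.linalg.inv(p["camera_matrix"])@np.r_[u,v,1]; d=p["pose"][:3,:3]@(d*[1,-1,-1]); o=p["pose"][:3,3]
    return o+d*(z-o[2])/d[2]
E
python3 - <<'E'
from h import *
s=env.state();print(s["eef_pos"],s["tcp_rot"],s["t"])
for c in ["top","scene"]:
    p=env.read_camera(c);cv2.imwrite(f"pics/{c}0.png",p["color"])
    print(c,p["pose"][:3,3].round(),p["camera_matrix"][0,0])
    for n in "red_large red_small blue_large blue_small red_stand blue_stand yellow_spool jar tape sander".split():
        for r in env.place_of(n,p)[:4]:
            X=w(p,r["at"]); print(n,round(r["score"],2),X.round(),px(p,X).round())
print(env.state()["t"])
E
```

```text
[151.348853   606.15924343 233.05872915] [-3.14047665e+00 -1.40695683e-04  2.89681214e+00] 0.0
top [ 4.540e+02 -1.000e+00  1.006e+03] 366.2169838783332
red_large 0.58 [ 474. -109.    4.] [363. 210.]
red_small 0.67 [ 340. -205.    2.] [398. 260.]
red_small 0.56 [ 419. -264.   -2.] [420. 231.]
red_small 0.51 [ 366. -340.    1.] [448. 251.]
blue_large 0.8 [598. 237.  -2.] [238. 165.]
blue_small 0.72 [512. 171.   1.] [261. 196.]
blue_small 0.45 [520. -10.   3.] [327. 193.]
blue_small 0.42 [483.  72.   1.] [297. 207.]
red_stand 0.86 [501. 391.  -1.] [182. 199.]
red_stand 0.64 [409. 297.   1.] [215. 233.]
blue_stand 0.98 [ 511. -375.   -1.] [460. 198.]
yellow_spool 0.79 [625. -60.  -3.] [345. 156.]
jar 0.74 [648.  70.  -1.] [298. 147.]
tape 0.63 [ 590. -223.   -3.] [404. 169.]
sander 0.85 [410. 296.  -0.] [215. 233.]
sander 0.65 [ 476. -112.    0.] [364. 210.]
sander 0.47 [597. 236.  -3.] [239. 165.]
scene [1031. -602.  565.] 394.72126693888845
red_large 0.82 [ 476. -110.   -6.] [276. 225.]
red_large 0.22 [623. -64.  -2.] [338. 240.]
red_small 0.86 [ 339. -205.   -1.] [207. 220.]
red_small 0.84 [ 365. -342.    0.] [162. 255.]
red_small 0.58 [405. 298.  -3.] [354. 153.]
blue_large 0.86 [592. 230.  -5.] [395. 183.]
blue_small 0.6 [519. -10.   1.] [318. 211.]
blue_small 0.49 [478.  67.  -2.] [325. 192.]
blue_small 0.48 [511. 169.  -0.] [358. 180.]
red_stand 0.81 [503. 394.  -3.] [398. 151.]
blue_stand 0.91 [ 512. -376.    0.] [189. 298.]
yellow_spool 0.64 [624. -64.  -1.] [338. 240.]
yellow_spool 0.55 [648.  68.  -4.] [380. 217.]
jar 0.73 [645.  68.  -4.] [379. 217.]
tape 0.74 [ 587. -223.    0.] [275. 271.]
sander 0.63 [408. 299.   1.] [355. 152.]
1.1
```

View pics/top0.png

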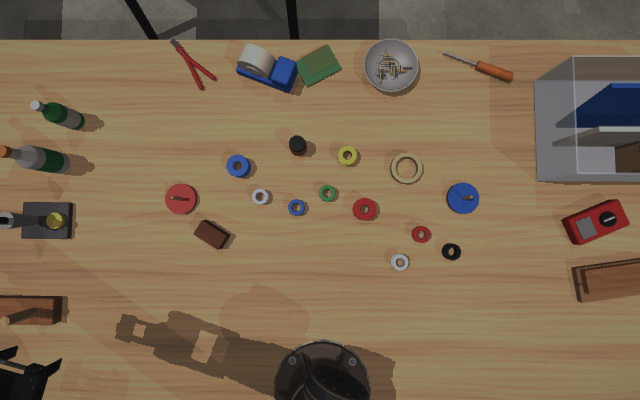

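View pics/scene0.png

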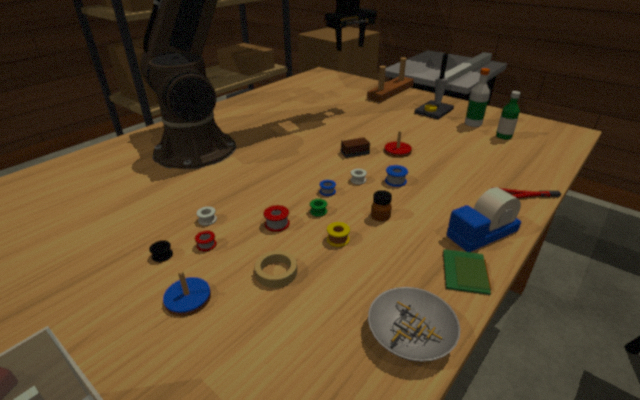

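The top view shows red_large at (364,209), red_small at (421,234), blue_large at (238,166) and blue_small at (297,207). The red stand is at (181,199) and the blue stand at (463,198). The look-alikes are white at (400,262) and (260,196), black at (452,251) and green at (328,193). The scene view agrees. Next I'll refine the centres by colour.

```bash
cat >> h.py <<'E'
def blob(p,col,u,v,z,r=22):
    h=cv2.cvtColor(p["color"],cv2.COLOR_BGR2HSV).astype(int); H,S,V=h[...,0],h[...,1],h[...,2]
    m=((H<6)|(H>172)) if col=="red" else ((H>100)&(H<130))
    m=(m&(S>130)&(V>50)); Y,X=np.mgrid[:m.shape[0],:m.shape[1]]
    m&=np.hypot(X-u,Y-v)<r
    ys,xs=np.nonzero(m); c,rad=cv2.minEnclosingCircle(np.c_[xs,ys].astype(np.float32))
    hull=cv2.convexHull(np.c_[xs,ys].astype(np.float32)); M=cv2.moments(hull)
    g=(M["m10"]/M["m00"],M["m01"]/M["m00"])
    return ray(p,*g,z).round(1), ray(p,*c,z).round(1), round(rad,1), m.sum()
E
python3 - <<'E'
from h import *
p=env.read_camera("top")
for n,c,u,v,z in [("RL","red",364,209,36),("RS","red",421,234,26),("BL","blue",238,166,36),("BS","blue",297,207,26),("RSt","red",181,199,14),("BSt","blue",463,198,14)]:
    print(n,*blob(p,c,u,v,z))
E
```

```text
RL [ 477.8 -108.8   36. ] [ 477.2 -109.    36. ] 11.6 347
RS [ 412.7 -259.1   26. ] [ 413.8 -259.1   26. ] 9.2 178
BL [589.6 227.8  36. ] [589.1 227.7  36. ] 11.9 336
BS [480.9  72.1  26. ] [481.  72.  26.] 7.8 121
RSt [502.  389.5  14. ] [502.1 389.1  14. ] 15.6 706
BSt [ 510.6 -376.7   14. ] [ 510.6 -376.1   14. ] 15.8 703
```

{"api": "drive_tool", "payload": {
  "rows": [
    [[-0.2,-0.16,0,0,0,-0.039,1],[-0.2,-0.16,0,0,0,-0.039,1],[-0.2,-0.2,0,0,0,0,1],[-0.2,-0.2,0,0,0,0,1],[-0.2,-0.2,0,0,0,0,1]]
  ]
}}

```text
t: 1.78
eef_pos: [366.9, 377.9, 233.9]
tcp_rot: [3.141, 0.001, -3.141]
ft_force: [1.4, 0.8, 0.1]
opening: 1.002
grip_force: 0.0
```

{"api": "drive_tool", "payload": {
  "rows": [
    [[-0.08,-0.19,0,0,0,0,1],[-0.08,-0.19,0,0,0,0,1],[-0.08,-0.19,0,0,0,0,1],[-0.08,-0.19,0,0,0,0,1],[-0.04,-0.19,0,0,0,0,1]]
  ]
}}

```text
t: 2.4
eef_pos: [456.5, 140.3, 233.8]
tcp_rot: [3.141, 0.001, 3.142]
ft_force: [0.6, -0.5, -0.4]
opening: 1.0
grip_force: 0.0
```

{"api": "drive_tool", "payload": {
  "rows": [
    [[0,-0.19,0,0,0,0,1],[0,-0.19,0,0,0,0,1],[0,-0.19,0,0,0,0,1],[0,-0.19,0.0,0,0,0,1],[0,-0.19,0.0,0,0,0,1]]
  ]
}}

```text
t: 3.02
eef_pos: [455.6, -97.2, 233.8]
tcp_rot: [-3.142, 0.001, -3.141]
ft_force: [1.2, 1.0, -0.1]
opening: 1.003
grip_force: 0.0
```

{"api": "drive_tool", "payload": {
  "rows": [
    [[0,0,0,0,0,0,1],[0,0,0,0,0,0,1]]
  ]
}}

```text
t: 3.28
eef_pos: [455.6, -95.3, 233.6]
tcp_rot: [3.141, -0.0, 3.141]
ft_force: [0.1, 0.6, -0.4]
opening: 1.0
grip_force: 0.0
```

```bash
cat > look.py <<'E'
from h import *
import sys
# usage: name colour z approx_x approx_y [pic]
n,c,z,x,y=sys.argv[1],sys.argv[2],*map(float,sys.argv[3:6])
p=env.read_camera("wrist")
s=env.state();print("tcp",s["eef_pos"].round(1),s["tcp_rot"].round(3),s["t"],s["opening"])
if len(sys.argv)>6: cv2.imwrite(f"pics/{sys.argv[6]}.png",p["color"])
u,v=px(p,[x,y,z]); e=px(p,[x+50,y,z])
print("px",u,v); 
for r in env.place_of(n,p)[:3]: print("net",round(r["score"],2),w(p,r["at"]).round(1))
try: print("blob",*blob(p,c,u,v,z,np.hypot(*(e-[u,v]))*1.1))
except Exception as E: print(E)
E
python3 look.py red_large red 36 477 -109 w1
```

```text
tcp [455.7 -94.9 233.6] [ 3.141 -0.    -3.141] 3.325 0.9984257480893273
px 309.8944871020574 195.00783009171644
net 0.66 [ 479.3 -107.7   -0.9]
blob [ 475.4 -108.    36. ] [ 474.5 -108.4   36. ] 26.2 1524
```

View pics/w1.png

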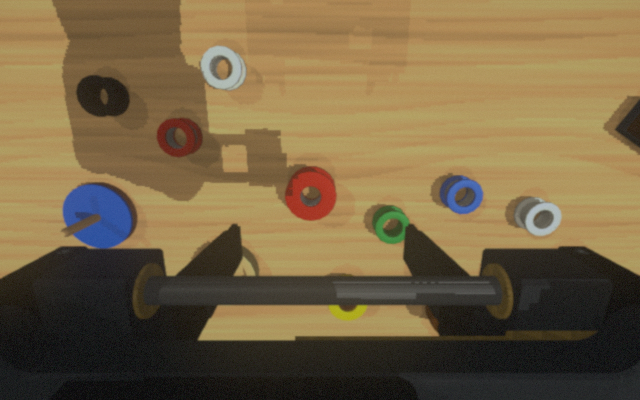

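The wrist view shows red_large at (311,194), between the fingers' line and clear of the green look-alike at (391,225). I'll grasp it.

{"api": "drive_tool", "payload": {
  "rows": [
    [[-0.042,-0.027,0.16,0,0,0,1],[-0.042,-0.027,0.2,0,0,0,1],[0,0,0.2,0,0,0,1],[0,0,0.16,0,0,0,1],[0,0,0.08,0,0,0,1]]
  ]
}}

```text
t: 4.0
eef_pos: [476.3, -107.6, 31.7]
tcp_rot: [3.141, -0.002, -3.14]
ft_force: [0.5, 0.4, 0.1]
opening: 0.997
grip_force: 0.0
```

{"api": "drive_tool", "payload": {
  "rows": [
    [[0,0,0.04,0,0,0,1],[0,0,0,0,0,0,0],[0,0,0,0,0,0,0],[0,0,0,0,0,0,0],[0,0,0,0,0,0,0]]
  ]
}}

```text
t: 4.62
eef_pos: [477.0, -109.1, 24.1]
tcp_rot: [-3.141, 0.001, -3.141]
ft_force: [0.1, -0.0, 0.2]
opening: 0.637
grip_force: 0.0
```

{"api": "drive_tool", "payload": {
  "rows": [
    [[0,0,0,0,0,0,0],[0,0,0,0,0,0,0]]
  ]
}}

```text
t: 4.88
eef_pos: [476.9, -109.1, 24.1]
tcp_rot: [-3.141, 0.001, -3.141]
ft_force: [-1.1, -0.4, 6.1]
opening: 0.618
grip_force: 30.0
```

{"api": "drive_tool", "payload": {
  "rows": [
    [[0,0,-0.08,0,0,0,0],[0,0,-0.16,0,0,0,0],[0,0.1,-0.16,0,0,0,0],[0,0.18,-0.08,0,0,0,0],[-0.02,0.2,0,0,0,0,0]]
  ]
}}

```text
t: 5.5
eef_pos: [481.9, 11.8, 145.1]
tcp_rot: [-3.141, 0.003, 3.14]
ft_force: [0.3, 0.7, -3.9]
opening: 0.619
grip_force: 30.0
```

{"api": "drive_tool", "payload": {
  "rows": [
    [[-0.02,0.2,0,0,0,0,0],[-0.02,0.2,0,0,0,0,0],[-0.02,0.2,0,0,0,0,0],[-0.02,0.2,0,0,0,0,0],[0,0.2,0,0,0,0,0]]
  ]
}}

```text
t: 6.12
eef_pos: [501.5, 262.5, 143.3]
tcp_rot: [-3.141, -0.001, -3.141]
ft_force: [0.5, -0.9, -3.3]
opening: 0.621
grip_force: 30.0
```

{"api": "drive_tool", "payload": {
  "rows": [
    [[0,0.2,0,0,0,0,0],[0,0.18,0,0,0,0,0],[0,0.134,0,0,0,0,0],[0,0,0,0,0,0,0]]
  ]
}}

```text
t: 6.62
eef_pos: [500.9, 391.2, 142.9]
tcp_rot: [-3.141, -0.001, -3.139]
ft_force: [-0.8, 0.6, -3.0]
opening: 0.618
grip_force: 30.0
```

```bash
python3 look.py red_stand red 14 502 389.5 w2
```

```text
tcp [500.9 389.8 142.9] [-3.141e+00 -1.000e-03 -3.140e+00] 6.675 0.6164126046346153
px 320.01922637112284 193.83120827036257
net 0.65 [507.9 392.3   1.2]
blob [508.1 391.   14. ] [508.6 389.8  14. ] 51.2 6375
```

View pics/w2.png

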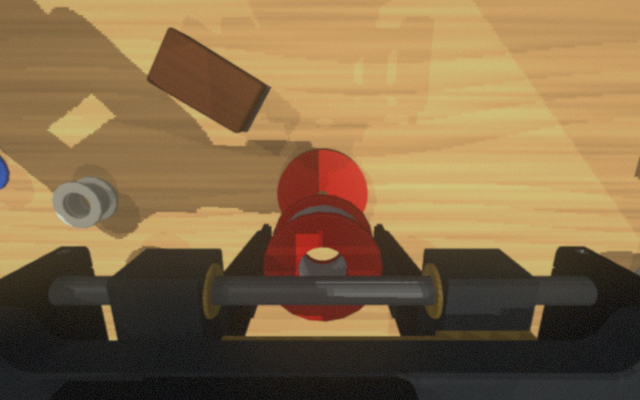

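The stand's disc centre is at about (322,193), which puts the stand at about (502,391.5). The spool is held square above it. I'll shift 1.5 mm in y and lower it.

{"api": "drive_tool", "payload": {
  "rows": [
    [[-0.004,0.006,0.1,0,0,0,0],[0,0,0.1,0,0,0,0],[0,0,0.04,0,0,0,0],[0,0,0.04,0,0,0,0]]
  ]
}}

```text
t: 7.22
eef_pos: [503.0, 390.4, 73.7]
tcp_rot: [3.141, 0.0, 3.141]
ft_force: [0.7, -0.1, -2.9]
opening: 0.621
grip_force: 30.0
```

{"api": "drive_tool", "payload": {
  "rows": [
    [[0,0,0.04,0,0,0,0],[0,0,0.04,0,0,0,0],[0,0,0.03,0,0,0,0],[0,0,0.02,0,0,0,0]]
  ]
}}

```text
t: 7.72
eef_pos: [502.6, 391.0, 40.7]
tcp_rot: [-3.142, -0.0, -3.141]
ft_force: [0.4, 0.9, -2.7]
opening: 0.617
grip_force: 30.0
```

{"api": "drive_tool", "payload": {
  "rows": [
    [[0,0,0.007,0,0,0,0],[0,0,0,0,0,0,0]]
  ]
}}

```text
t: 7.98
eef_pos: [502.7, 391.0, 39.5]
tcp_rot: [3.141, 0.0, -3.141]
ft_force: [0.5, -1.0, -3.2]
opening: 0.622
grip_force: 30.0
```

{"api": "drive_tool", "payload": {
  "rows": [
    [[0,0,0.002,0,0,0,0],[0,0,0,0,0,0,0.8],[0,0,0,0,0,0,0.8],[0,0,0,0,0,0,0.8],[0,0,-0.06,0,0,0,0.8]]
  ]
}}

```text
t: 8.6
eef_pos: [502.3, 390.7, 53.7]
tcp_rot: [-3.141, -0.001, -3.141]
ft_force: [1.2, 0.1, -0.1]
opening: 0.799
grip_force: 0.0
```

{"api": "drive_tool", "payload": {
  "rows": [
    [[0,0,-0.1,0,0,0,1],[0,0,-0.14,0,0,0,1],[0,0,-0.18,0,0,0,1],[0,-0.1,-0.18,0,0,0,1],[0.04,-0.2,0,0,0,0,1]]
  ]
}}

```text
t: 9.22
eef_pos: [493.8, 316.6, 208.1]
tcp_rot: [3.138, 0.007, -3.14]
ft_force: [-0.0, -1.5, -0.8]
opening: 0.998
grip_force: 0.0
```

```bash
python3 look.py red_large red 50 502 391
```

```text
tcp [491.4 311.1 206.4] [-3.141e+00  2.000e-03 -3.141e+00] 9.275 0.9973742121658846
px 394.4159689459142 191.88277329149616
net 0.68 [506.7 393.5  16.9]
blob [492.5 381.9  50. ] [492.7 382.   50. ] 36.4 2961
```

{"api": "drive_tool", "payload": {
  "rows": [
    [[0.02,-0.2,0,0,0,0,1],[0.02,-0.2,0,0,0,0,1],[0.02,-0.2,0,0,0,0,1],[0.02,-0.2,0,0,0,0,1],[0.02,-0.2,0,0,0,0,1]]
  ]
}}

```text
t: 9.95
eef_pos: [467.7, 64.7, 204.7]
tcp_rot: [3.141, 0.001, -3.141]
ft_force: [-0.2, -0.7, -0.4]
opening: 1.0
grip_force: 0.0
```

{"api": "drive_tool", "payload": {
  "rows": [
    [[0.02,-0.2,0,0,0,0,1],[0.02,-0.2,0,0,0,0,1],[0.04,-0.2,0,0,0,0,1],[0.04,-0.2,0,0,0,0,1],[0.04,-0.2,0,0,0,0,1]]
  ]
}}

```text
t: 10.58
eef_pos: [427.6, -185.6, 204.7]
tcp_rot: [-3.141, 0.001, -3.141]
ft_force: [0.9, 0.6, 0.1]
opening: 1.0
grip_force: 0.0
```

{"api": "drive_tool", "payload": {
  "rows": [
    [[0.04,-0.18,0,0,0,0,1],[0,-0.11,0,0,0,0,1],[0,0,0,0,0,0,1],[0,0,0,0,0,0,1]]
  ]
}}

```text
t: 11.08
eef_pos: [417.8, -255.8, 204.1]
tcp_rot: [3.141, 0.0, -3.141]
ft_force: [0.5, -0.1, 0.2]
opening: 1.003
grip_force: 0.0
```

```bash
python3 look.py red_small red 26 416 -262 w3
```

```text
tcp [ 417.9 -255.6  204.1] [ 3.141  0.    -3.141] 11.125 1.0030361411474376
px 316.03334270918725 178.93892967589883
net 0.97 [ 367.2 -337.4    0.9]
net 0.76 [ 342.8 -203.2    3. ]
net 0.7 [ 412.6 -261.7   -0.5]
blob [ 411.2 -260.1   26. ] [ 410.6 -260.4   26. ] 20.1 676
```

View pics/w3.png

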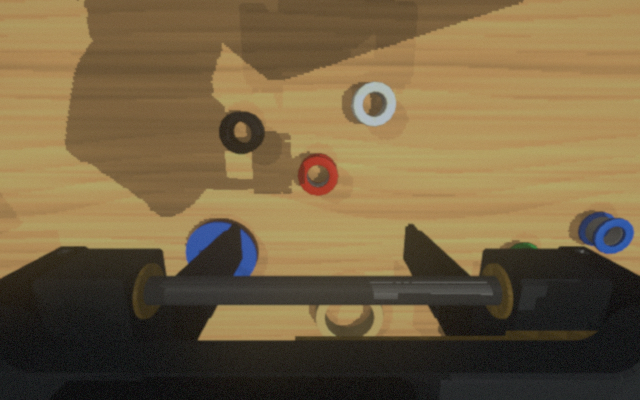

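The wrist view shows red_small at (319,175), which is about (412.3,-260.5). The black and white look-alikes are clear of the fingers.

{"api": "drive_tool", "payload": {
  "rows": [
    [[0.022,-0.02,0.16,0,0,0,1],[0,0,0.18,0,0,0,1],[0,0,0.18,0,0,0,1],[0,0,0.12,0,0,0,1],[0,0,0.06,0,0,0,1]]
  ]
}}

```text
t: 11.8
eef_pos: [412.3, -260.6, 27.7]
tcp_rot: [3.14, -0.001, -3.14]
ft_force: [0.4, -0.5, 0.4]
opening: 1.0
grip_force: 0.0
```

{"api": "drive_tool", "payload": {
  "rows": [
    [[0,0,0.028,0,0,0,1],[0,0,0,0,0,0,0],[0,0,0,0,0,0,0],[0,0,0,0,0,0,0],[0,0,0,0,0,0,0]]
  ]
}}

```text
t: 12.42
eef_pos: [412.4, -261.7, 22.2]
tcp_rot: [-3.141, 0.001, -3.141]
ft_force: [0.4, -0.2, 0.6]
opening: 0.637
grip_force: 0.0
```

{"api": "drive_tool", "payload": {
  "rows": [
    [[0,0,0,0,0,0,0],[0,0,0,0,0,0,0],[0,0,0,0,0,0,0]]
  ]
}}

```text
t: 12.8
eef_pos: [412.3, -261.6, 21.9]
tcp_rot: [3.142, 0.0, -3.141]
ft_force: [0.1, 0.8, 3.6]
opening: 0.462
grip_force: 30.0
```

{"api": "drive_tool", "payload": {
  "rows": [
    [[0,0,-0.1,0,0,0,0],[0,0,-0.18,0,0,0,0],[0,0.1,-0.18,0,0,0,0],[0,0.18,-0.1,0,0,0,0],[-0.03,0.2,0,0,0,0,0]]
  ]
}}

```text
t: 13.42
eef_pos: [420.0, -140.9, 163.5]
tcp_rot: [-3.14, 0.003, 3.14]
ft_force: [1.5, 0.5, -1.0]
opening: 0.462
grip_force: 30.0
```

{"api": "drive_tool", "payload": {
  "rows": [
    [[-0.05,0.2,0,0,0,0,0],[-0.05,0.2,0,0,0,0,0],[-0.05,0.2,0,0,0,0,0],[-0.05,0.2,0,0,0,0,0],[-0.05,0.2,0,0,0,0,0]]
  ]
}}

```text
t: 14.05
eef_pos: [482.3, 110.2, 161.8]
tcp_rot: [3.142, -0.0, -3.141]
ft_force: [1.0, -0.1, -0.5]
opening: 0.459
grip_force: 30.0
```

{"api": "drive_tool", "payload": {
  "rows": [
    [[-0.04,0.2,0,0,0,0,0],[-0.04,0.2,0,0,0,0,0],[0,0.2,0,0,0,0,0],[0,0.2,0,0,0,0,0],[0,0.2,0,0,0,0,0]]
  ]
}}

```text
t: 14.68
eef_pos: [501.8, 360.1, 161.6]
tcp_rot: [-3.141, -0.0, -3.141]
ft_force: [0.5, -0.4, -2.0]
opening: 0.461
grip_force: 30.0
```

{"api": "drive_tool", "payload": {
  "rows": [
    [[0,0.13,0,0,0,0,0],[0,0,0,0,0,0,0],[0,0,0,0,0,0,0]]
  ]
}}

```text
t: 15.05
eef_pos: [501.9, 390.4, 161.5]
tcp_rot: [-3.141, -0.001, -3.141]
ft_force: [0.6, -1.3, -0.8]
opening: 0.459
grip_force: 30.0
```

```bash
python3 look.py red_large red 50 502 391 w4
```

```text
tcp [502.1 390.1 161.7] [-3.141e+00 -1.000e-03  3.141e+00] 15.1 0.4583902619594303
px 322.5964743494924 198.03735982800328
net 0.58 [507.7 393.7  12.8]
blob [504.6 391.5  50. ] [504.9 391.1  50. ] 55.4 5445
```

View pics/w4.png

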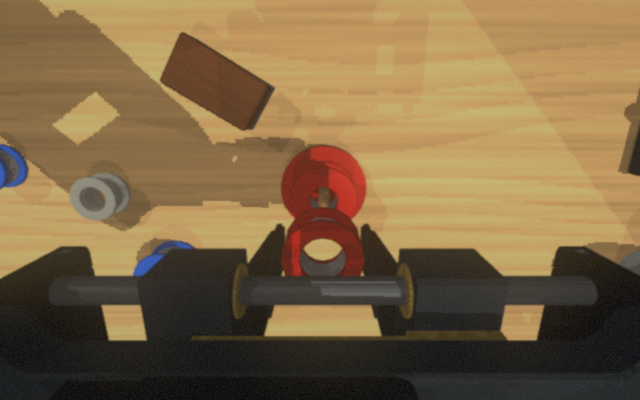

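The large spool sits flat with the dowel tip showing at about (323,196), and the held small spool is centred on it at column 323. I'll lower it.

{"api": "drive_tool", "payload": {
  "rows": [
    [[-0.002,0.003,0.1,0,0,0,0],[0,0,0.1,0,0,0,0],[0,0,0.06,0,0,0,0],[0,0,0.04,0,0,0,0],[0,0,0.03,0,0,0,0]]
  ]
}}

```text
t: 15.78
eef_pos: [502.9, 391.6, 79.3]
tcp_rot: [3.141, 0.0, 3.142]
ft_force: [-0.8, 0.3, -1.3]
opening: 0.461
grip_force: 30.0
```

{"api": "drive_tool", "payload": {
  "rows": [
    [[0,0,0.018,0,0,0,0],[0,0,0.008,0,0,0,0],[0,0,0,0,0,0,0]]
  ]
}}

```text
t: 16.15
eef_pos: [502.7, 391.8, 73.1]
tcp_rot: [3.141, 0.0, -3.141]
ft_force: [0.7, -0.3, -1.2]
opening: 0.46
grip_force: 30.0
```

{"api": "drive_tool", "payload": {
  "rows": [
    [[0,0,0.004,0,0,0,0],[0,0,0,0,0,0,0.7],[0,0,0,0,0,0,0.7],[0,0,0,0,0,0,0.8],[0,0,-0.04,0,0,0,0.8]]
  ]
}}

```text
t: 16.77
eef_pos: [502.4, 391.6, 81.7]
tcp_rot: [-3.141, -0.001, -3.141]
ft_force: [-0.4, 0.0, -0.5]
opening: 0.789
grip_force: 0.0
```

{"api": "drive_tool", "payload": {
  "rows": [
    [[0,0,-0.1,0,0,0,1],[0,0,-0.18,0,0,0,1],[0,0,-0.18,0,0,0,1],[-0.08,-0.1,-0.08,0,0,0,1],[-0.1,-0.18,0,0,0,0,1]]
  ]
}}

```text
t: 17.4
eef_pos: [548.3, 322.2, 219.8]
tcp_rot: [3.14, 0.004, -3.139]
ft_force: [0.2, -0.6, -0.2]
opening: 1.0
grip_force: 0.0
```

{"api": "drive_tool", "payload": {
  "rows": [
    [[-0.1,-0.18,0,0,0,0,1],[-0.07,-0.13,0,0,0,0,1],[0,-0.06,0,0,0,0,1],[0,0,0,0,0,0,1],[0,0,0,0,0,0,1]]
  ]
}}

```text
t: 18.02
eef_pos: [589.6, 230.3, 217.2]
tcp_rot: [3.141, 0.0, -3.14]
ft_force: [-0.4, 0.5, 0.2]
opening: 1.003
grip_force: 0.0
```

```bash
python3 look.py blue_large blue 36 591 229 w5; python3 -c "
from h import *
p=env.read_camera('scene')
for n in ['red_large','red_small']:
  for r in env.place_of(n,p)[:4]: print(n,r['score'],w(p,r['at']).round())
cv2.imwrite('pics/s2.png',cv2.resize(p['color'][110:230,300:460],None,fx=4,fy=4))"
```

```text
tcp [589.6 230.4 217.1] [ 3.141  0.    -3.14 ] 18.075 1.0022532968778195
px 320.55464444294114 181.18232086291007
net 0.92 [591.3 232.1   3. ]
blob [590.1 232.7  36. ] [589.1 232.2  36. ] 27.3 1712
red_large 0.48 [503. 390.  10.]
red_small 0.77 [ 364. -342.    2.]
red_small 0.76 [ 337. -204.   -3.]
red_small 0.66 [504. 391.  48.]
```

View pics/s2.png

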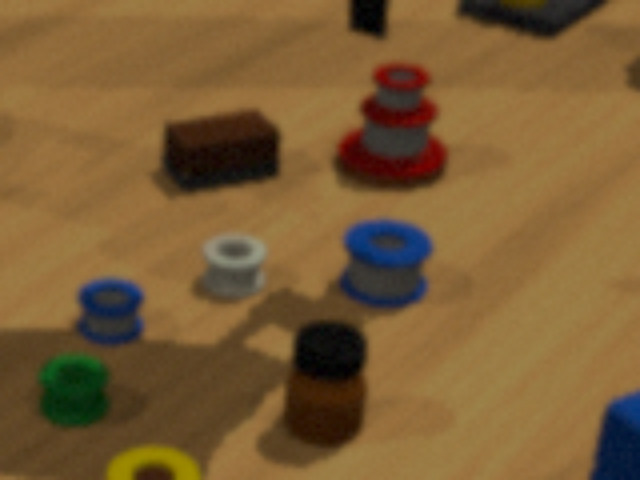

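View pics/w5.png

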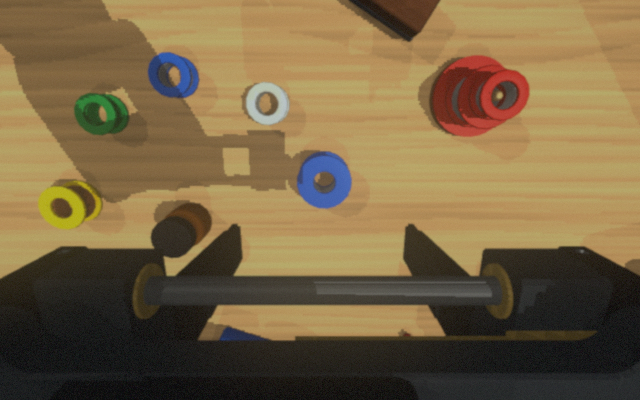

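The red stack is right in the scene crop. In the wrist view blue_large is at (324,180), which is about (591,231.5).

{"api": "drive_tool", "payload": {
  "rows": [
    [[-0.005,0.004,0.16,0,0,0,1],[0,0,0.18,0,0,0,1],[0,0,0.18,0,0,0,1],[0,0,0.15,0,0,0,1],[0,0,0.07,0,0,0,1]]
  ]
}}

```text
t: 18.9
eef_pos: [590.7, 230.4, 30.0]
tcp_rot: [-3.141, -0.002, -3.141]
ft_force: [0.4, 0.4, 0.8]
opening: 1.0
grip_force: 0.0
```

{"api": "drive_tool", "payload": {
  "rows": [
    [[0,0,0.032,0,0,0,1],[0,0,0,0,0,0,0],[0,0,0,0,0,0,0],[0,0,0,0,0,0,0],[0,0,0,0,0,0,0]]
  ]
}}

```text
t: 19.52
eef_pos: [591.7, 230.4, 24.5]
tcp_rot: [3.141, 0.001, -3.141]
ft_force: [1.3, 2.1, 2.3]
opening: 0.636
grip_force: 1.5
```

{"api": "drive_tool", "payload": {
  "rows": [
    [[0,0,0,0,0,0,0],[0,0,0,0,0,0,0]]
  ]
}}

```text
t: 19.77
eef_pos: [591.7, 230.4, 24.5]
tcp_rot: [3.141, 0.001, -3.141]
ft_force: [-1.5, 1.1, 6.2]
opening: 0.624
grip_force: 30.0
```

{"api": "drive_tool", "payload": {
  "rows": [
    [[0,0,-0.1,0,0,0,0],[0,0,-0.16,0,0,0,0],[0,-0.1,-0.16,0,0,0,0],[0.02,-0.18,-0.07,0,0,0,0],[0.04,-0.2,0,0,0,0,0]]
  ]
}}

```text
t: 20.4
eef_pos: [576.6, 109.3, 147.5]
tcp_rot: [3.142, 0.002, -3.14]
ft_force: [1.3, -0.4, -3.1]
opening: 0.623
grip_force: 30.0
```

{"api": "drive_tool", "payload": {
  "rows": [
    [[0.04,-0.2,0,0,0,0,0],[0.04,-0.2,0,0,0,0,0],[0.04,-0.2,0,0,0,0,0],[0.04,-0.2,0,0,0,0,0],[0.04,-0.2,0,0,0,0,0]]
  ]
}}

```text
t: 21.02
eef_pos: [525.7, -141.3, 146.0]
tcp_rot: [3.141, -0.001, -3.141]
ft_force: [0.4, -0.9, -3.6]
opening: 0.619
grip_force: 30.0
```

{"api": "drive_tool", "payload": {
  "rows": [
    [[0.04,-0.2,0,0,0,0,0],[0.023,-0.2,0,0,0,0,0],[0,-0.2,0,0,0,0,0],[0,-0.2,0,0,0,0,0],[0,-0.146,0,0,0,0,0]]
  ]
}}

```text
t: 21.65
eef_pos: [510.1, -378.2, 145.8]
tcp_rot: [3.141, -0.001, 3.141]
ft_force: [0.9, 0.3, -3.8]
opening: 0.62
grip_force: 30.0
```

{"api": "drive_tool", "payload": {
  "rows": [
    [[0,0,0,0,0,0,0],[0,0,0,0,0,0,0]]
  ]
}}

```text
t: 21.9
eef_pos: [510.4, -375.6, 145.8]
tcp_rot: [3.14, -0.001, -3.141]
ft_force: [0.2, 0.5, -3.4]
opening: 0.622
grip_force: 30.0
```

```bash
python3 look.py blue_stand blue 14 511 -376 w6
```

```text
tcp [ 510.6 -375.2  146. ] [ 3.141e+00 -1.000e-03 -3.141e+00] 21.95 0.6253863326450697
px 321.1171259913946 192.54941227006643
net 0.68 [ 5.107e+02 -3.759e+02  5.000e-01]
blob [ 517.1 -375.8   14. ] [ 516.9 -376.4   14. ] 50.7 6131
```

View pics/w6.png

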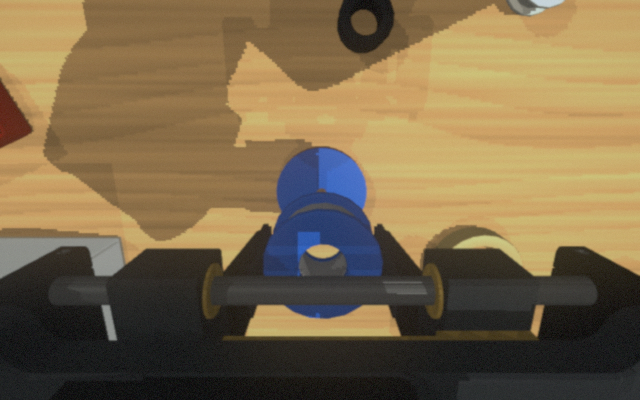

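The stand's disc centre is at about (322,191), on the spool's column. It is aligned, so I'll lower it.

{"api": "drive_tool", "payload": {
  "rows": [
    [[0,0,0.1,0,0,0,0],[0,0,0.1,0,0,0,0],[0,0,0.05,0,0,0,0],[0,0,0.04,0,0,0,0],[0,0,0.04,0,0,0,0]]
  ]
}}

```text
t: 22.62
eef_pos: [511.1, -376.3, 63.9]
tcp_rot: [-3.141, 0.001, -3.141]
ft_force: [0.9, -0.2, -2.5]
opening: 0.62
grip_force: 30.0
```

{"api": "drive_tool", "payload": {
  "rows": [
    [[0,0,0.04,0,0,0,0],[0,0,0.03,0,0,0,0],[0,0,0.02,0,0,0,0],[0,0,0.006,0,0,0,0],[0,0,0,0,0,0,0]]
  ]
}}

```text
t: 23.25
eef_pos: [510.9, -376.4, 40.0]
tcp_rot: [-3.142, 0.0, -3.141]
ft_force: [-0.6, -0.0, -3.8]
opening: 0.624
grip_force: 30.0
```

{"api": "drive_tool", "payload": {
  "rows": [
    [[0,0,0.004,0,0,0,0],[0,0,0,0,0,0,0.8],[0,0,0,0,0,0,0.8],[0,0,0,0,0,0,0.8],[0,0,-0.06,0,0,0,0.8]]
  ]
}}

```text
t: 23.88
eef_pos: [510.5, -376.0, 53.6]
tcp_rot: [3.14, -0.001, -3.141]
ft_force: [-0.5, -0.3, 0.9]
opening: 0.799
grip_force: 0.0
```

{"api": "drive_tool", "payload": {
  "rows": [
    [[0,0,-0.1,0,0,0,1],[0,0,-0.16,0,0,0,1],[0,0,-0.18,0,0,0,1],[0,0.1,-0.18,0,0,0,1],[0.02,0.18,0,0,0,0,1]]
  ]
}}

```text
t: 24.5
eef_pos: [506.7, -307.0, 213.2]
tcp_rot: [-3.137, 0.006, 3.14]
ft_force: [0.2, 0.8, -1.2]
opening: 0.998
grip_force: 0.0
```

{"api": "drive_tool", "payload": {
  "rows": [
    [[0.02,0.2,0,0,0,0,1],[0.02,0.2,0,0,0,0,1],[0.02,0.2,0,0,0,0,1],[0.02,0.2,0,0,0,0,1],[0.02,0.2,0,0,0,0,1]]
  ]
}}

```text
t: 25.12
eef_pos: [480.4, -54.8, 210.0]
tcp_rot: [-3.141, 0.001, -3.142]
ft_force: [0.8, -0.6, 0.3]
opening: 1.001
grip_force: 0.0
```

{"api": "drive_tool", "payload": {
  "rows": [
    [[0,0.2,0,0,0,0,1],[0,0.19,0,0,0,0,1],[0,0.12,0,0,0,0,1],[0,0,0,0,0,0,1],[0,0,0,0,0,0,1]]
  ]
}}

```text
t: 25.75
eef_pos: [480.7, 70.7, 209.4]
tcp_rot: [-3.142, 0.001, -3.141]
ft_force: [0.9, -0.5, -0.2]
opening: 1.0
grip_force: 0.0
```

```bash
python3 look.py blue_small blue 26 481 72 w7; python3 -c "
from h import *
p=env.read_camera('scene')
for n in ['blue_large','blue_stand']:
  for r in env.place_of(n,p)[:2]: print(n,r['score'],w(p,r['at']).round())"
```

```text
tcp [480.8  70.4 209.3] [-3.142e+00  1.000e-03  3.141e+00] 25.8 1.0007856024381059
px 323.00934593611123 179.6237386815404
net 0.74 [481.7  73.8   3.9]
net 0.73 [521.9 -10.   -2.6]
net 0.67 [ 5.098e+02  1.718e+02 -3.000e-01]
blob [480.6  73.8  26. ] [480.1  74.5  26. ] 19.7 690
blue_large 0.86 [ 511. -376.   11.]
blue_stand 0.58 [ 514. -379.   -1.]
```

View pics/w7.png

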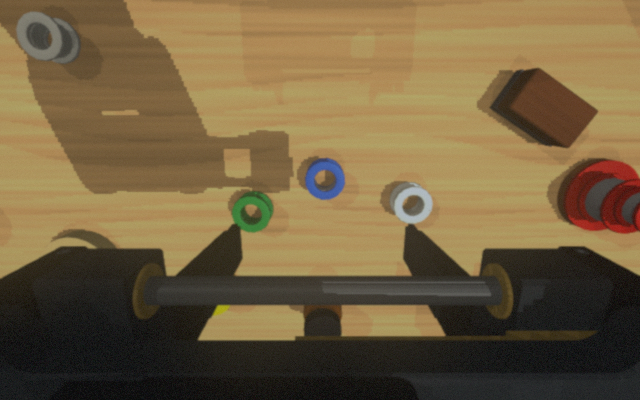

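blue_small is at (325,179), which is about (481,73). The green look-alike (252,211) and white look-alike (412,203) are clear of the fingers.

{"api": "drive_tool", "payload": {
  "rows": [
    [[0,0.01,0.16,0,0,0,1],[0,0,0.18,0,0,0,1],[0,0,0.18,0,0,0,1],[0,0,0.13,0,0,0,1],[0,0,0.07,0,0,0,1]]
  ]
}}

```text
t: 26.62
eef_pos: [480.3, 73.2, 27.2]
tcp_rot: [3.142, -0.002, 3.141]
ft_force: [-0.7, -0.3, -0.1]
opening: 1.0
grip_force: 0.0
```

{"api": "drive_tool", "payload": {
  "rows": [
    [[0,0,0.029,0,0,0,1],[0,0,0,0,0,0,0],[0,0,0,0,0,0,0],[0,0,0,0,0,0,0],[0,0,0,0,0,0,0]]
  ]
}}

```text
t: 27.25
eef_pos: [480.9, 73.7, 22.0]
tcp_rot: [3.141, 0.001, -3.141]
ft_force: [-0.4, 0.1, 0.0]
opening: 0.637
grip_force: 0.0
```

{"api": "drive_tool", "payload": {
  "rows": [
    [[0,0,0,0,0,0,0],[0,0,0,0,0,0,0],[0,0,0,0,0,0,0]]
  ]
}}

```text
t: 27.62
eef_pos: [480.8, 73.7, 21.7]
tcp_rot: [3.142, 0.0, -3.141]
ft_force: [-0.1, -0.7, 3.0]
opening: 0.46
grip_force: 30.0
```

{"api": "drive_tool", "payload": {
  "rows": [
    [[0,0,-0.1,0,0,0,0],[0,0,-0.18,0,0,0,0],[0,-0.1,-0.18,0,0,0,0],[-0.02,-0.18,-0.1,0,0,0,0],[-0.02,-0.2,0,0,0,0,0]]
  ]
}}

```text
t: 28.25
eef_pos: [491.4, -47.4, 163.6]
tcp_rot: [-3.141, 0.004, -3.14]
ft_force: [0.5, -0.3, -1.6]
opening: 0.465
grip_force: 30.0
```

{"api": "drive_tool", "payload": {
  "rows": [
    [[-0.02,-0.2,0,0,0,0,0],[-0.02,-0.2,0,0,0,0,0],[-0.02,-0.2,0,0,0,0,0],[-0.02,-0.2,0,0,0,0,0],[0,-0.2,0,0,0,0,0]]
  ]
}}

```text
t: 28.88
eef_pos: [510.7, -297.9, 161.3]
tcp_rot: [3.141, -0.0, -3.141]
ft_force: [0.9, 0.5, -2.0]
opening: 0.463
grip_force: 30.0
```

{"api": "drive_tool", "payload": {
  "rows": [
    [[0,-0.2,0,0,0,0,0],[0,-0.118,0,0,0,0,0],[0,0,0,0,0,0,0],[0,0,0,0,0,0,0]]
  ]
}}

```text
t: 29.38
eef_pos: [510.6, -375.0, 161.2]
tcp_rot: [3.141, -0.001, -3.141]
ft_force: [-0.0, -0.2, -1.3]
opening: 0.46
grip_force: 30.0
```

```bash
python3 look.py blue_large blue 50 511 -376 w8
```

```text
tcp [ 510.8 -374.7  161.4] [ 3.141e+00 -1.000e-03 -3.141e+00] 29.425 0.46210682288045246
px 320.4416919407735 198.4252849691281
net 0.75 [ 510.5 -375.9   16. ]
blob [ 513.3 -375.4   50. ] [ 513.7 -376.    50. ] 55.6 5179
```

View pics/w8.png

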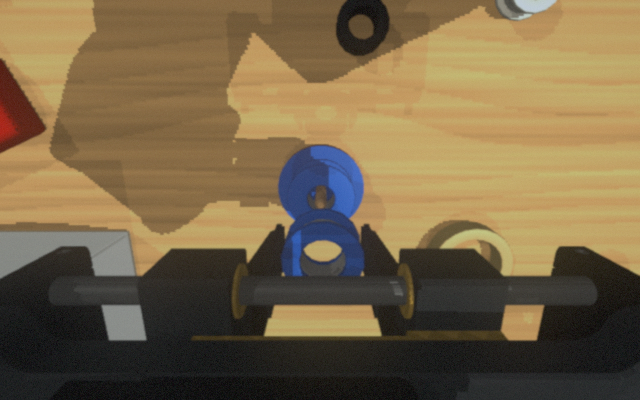

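The large spool sits flat with the dowel tip at about (320,197), and the held spool is at column 322. I'll nudge -1 mm in y and lower it.

{"api": "drive_tool", "payload": {
  "rows": [
    [[0,-0.004,0.1,0,0,0,0],[0,0,0.1,0,0,0,0],[0,0,0.06,0,0,0,0],[0,0,0.04,0,0,0,0],[0,0,0.03,0,0,0,0]]
  ]
}}

```text
t: 30.1
eef_pos: [511.1, -376.7, 79.0]
tcp_rot: [-3.141, 0.0, -3.141]
ft_force: [0.0, -0.2, 0.5]
opening: 0.462
grip_force: 30.0
```

{"api": "drive_tool", "payload": {
  "rows": [
    [[0,0,0.018,0,0,0,0],[0,0,0.008,0,0,0,0],[0,0,0,0,0,0,0]]
  ]
}}

```text
t: 30.48
eef_pos: [510.9, -376.9, 72.8]
tcp_rot: [-3.141, 0.0, -3.141]
ft_force: [0.4, 0.1, -0.7]
opening: 0.458
grip_force: 30.0
```

{"api": "drive_tool", "payload": {
  "rows": [
    [[0,0,0.004,0,0,0,0],[0,0,0,0,0,0,0.7],[0,0,0,0,0,0,0.7],[0,0,0,0,0,0,0.8],[0,0,-0.04,0,0,0,0.8]]
  ]
}}

```text
t: 31.1
eef_pos: [510.6, -376.6, 81.4]
tcp_rot: [3.141, -0.001, -3.141]
ft_force: [-0.4, 0.6, -0.4]
opening: 0.785
grip_force: 0.0
```

{"api": "drive_tool", "payload": {
  "rows": [
    [[0,0,-0.1,0,0,0,1],[0,0,-0.18,0,0,0,1],[0,0,-0.18,0,0,0,1],[0,0.16,-0.08,0,0,0,1],[0,0.2,0,0,0,0,1]]
  ]
}}

```text
t: 31.72
eef_pos: [511.1, -286.6, 219.0]
tcp_rot: [-3.139, 0.003, 3.14]
ft_force: [0.1, -0.2, -1.1]
opening: 1.0
grip_force: 0.0
```

{"api": "drive_tool", "payload": {
  "rows": [
    [[0.05,0.2,0,0,0,0,1],[0.05,0.2,0,0,0,0,1],[0,0.1,0,0,0,0,1],[0,0,0,0,0,0,1]]
  ]
}}

```text
t: 32.22
eef_pos: [485.8, -160.6, 217.5]
tcp_rot: [-3.141, 0.001, -3.139]
ft_force: [-0.5, 0.4, 0.5]
opening: 1.0
grip_force: 0.0
```

```bash
python3 - <<'E'
from h import *
p=env.read_camera("scene");cv2.imwrite("pics/s3.png",cv2.resize(p["color"][130:330,130:450],None,fx=2.4,fy=2.4))
for n in "red_large red_small blue_large blue_small yellow_spool jar tape sander".split():
    for r in env.place_of(n,p)[:4]: print(n,round(r["score"],2),w(p,r["at"]).round())
E
```

```text
red_large 0.54 [503. 388.  12.]
red_large 0.38 [ 507. -380.   51.]
red_small 0.84 [ 364. -343.    1.]
red_small 0.51 [ 338. -202.   -0.]
red_small 0.43 [504. 393.  50.]
blue_large 0.74 [622. -66.  -2.]
blue_large 0.73 [ 512. -379.   15.]
blue_small 0.84 [ 510. -383.   52.]
blue_small 0.8 [518.  -9.   6.]
blue_small 0.45 [510. 170.  -3.]
yellow_spool 0.59 [624. -64.   1.]
jar 0.96 [647.  71.  -1.]
tape 0.72 [ 588. -224.   -0.]
tape 0.69 [505. 392.  50.]
tape 0.66 [ 510. -379.   10.]
sander 0.83 [408. 297.  -1.]
```

View pics/s3.png

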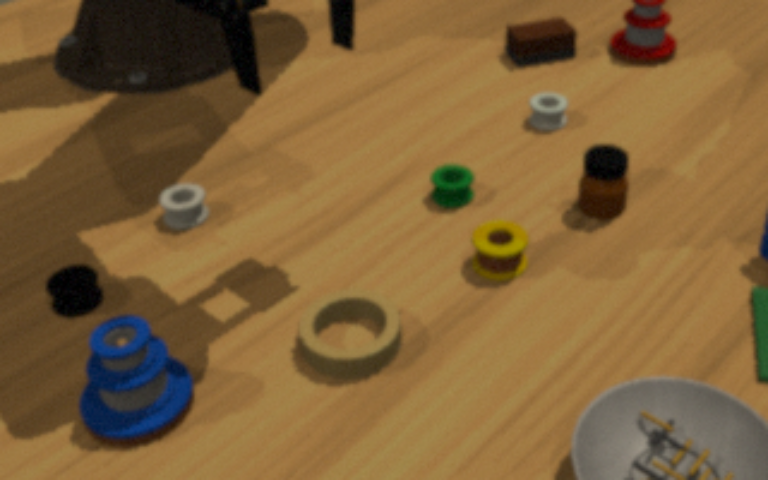

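The blue stack stands at (125,380) in the crop and the red stack at (645,30), both lying flat. Everything else is where it was, so I'm handing in.

```bash
python3 -c "
from cell import env
print(env.job_done())"
```

```text
the job is handed in; nothing more can be done
None
```

The job is handed in at about 32 s: both red spools are on the red stand and both blue spools on the blue stand, large below small and lying flat, with everything else left where it was.

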